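# Turn the keeper plate over at the edge of the fitting board

## Task

Without gripping or lifting it, push the loose aluminium keeper plate along the bench with the fingertips, by its lipped edge, until it meets the front edge of the low dark fitting board, and keep pushing so that it tips up against that edge and flips over onto the board, stepped side up. Then push it back along the board until it sits square against the fence. Leave the other things on the bench where they stand.

Things in the scene. Friction and masses are not known exactly. Their poses are not given: they have to be found in the camera images.
- plate: Loose aluminium keeper plate, about 0.17 to 0.33 kg, 100 x 84 x 16 mm (along its x, y, z). Along one 84 mm edge, the rear one (-x), the underside is cut away 20 mm wide and 10 mm deep, leaving a lip 6 mm thick; both faces have four small bolt holes. It starts stepped side down. Origin: centre of the stepped face; z points from there to the smooth face (up at the start); x at the start lies within 0.3 rad of the board's x.
- plate_mid (a point): Centre of the plate, half-way through its thickness (8 mm above the bench at the start, when the lip of the rear edge stands 10 to 16 mm above the bench with 10 mm of free space under it, and the front edge reaches down to the bench). Axes as the plate's.
- plate_front (a point): Middle of the plate's 84 mm edge that faces the board at the start, half-way through the thickness, 50 mm from plate_mid along the plate's +x. Once turned over, this edge lies on the side of the board's front edge.
- plate_rear (a point): Middle of the opposite 84 mm edge, the one with the lip, 50 mm from plate_mid along the plate's -x. With the front edge against the board, fingertips set low against the lip and pressing towards the board with some 10 to 20 N carry this edge up by friction when they rise along its arc. Once turned over, this edge lies towards the fence.
- board: Fixed steel fitting board: dark slab 130 mm wide (y), 18 mm high, with an upright front edge; its flat top runs 115 mm deep from the front edge to the fence, a paler bar across the back, 12 mm thick, top 36 mm above the bench. Sides open. Origin on the bench at the foot of the middle of the front edge; x points level from the front edge to the fence (the way to push), z up.
- bearing_b: Bystander: dark ball bearing lying flat, 70 mm across, 20 mm high, to the right of the plate, on the robot's side. Origin at the centre of its underside.
- nut: Bystander: slotted ring nut, 48 mm across, 12 mm high, beside the board, on the robot's side. Origin at the centre of its underside.
- bottle_red: Bystander: small red bottle with a black cap, 31 mm across, 79 mm high, beside the board on the robot's side. Origin at the centre of its underside.
- driver_b: Bystander: black seal driver standing upright, 64 mm across, 96 mm high, on the robot's side to the right of the plate. Origin at the centre of its underside.
- wrench_a: Bystander: steel wrench lying flat, 25 x 159 x 6 mm, on the left near the robot. Origin at the centre of its underside.

How it is judged:
On the way, in this order (a step that is already met when the one before it is completed fails the run):
1. the plate stands tipped up (about 29 to 77 degrees) with its front edge still down on the bench against the board's front edge (angle between plate's own z axis and vertical between 0.5 and 1.35 rad and x of plate_front in the frame of board above -0.03 m and height (world z) of plate_front below 0.03 m and height (world z) of plate_rear above 0.04 m), for 0.1 s.
2. the plate has gone over and lies on the board, stepped side up (angle between plate's own z axis and vertical above 2.95 rad and height (world z) of plate_mid between 0.019 and 0.034 m), for 0.2 s.
At the end, for the whole second after the job is handed in: The plate lies flat and at rest on top of the board, stepped side up, its leading edge within 7 mm of the fence and square to it within 0.1 rad, its middle within 30 mm of the board's centre line (angle between plate's own z axis and vertical above 3.02 rad and height (world z) of plate_mid between 0.022 and 0.03 m and x of plate_rear in the frame of board between 0.108 and 0.12 m and angle between the x axis of plate and the x axis of board, either way round below 0.1 rad and y of plate_mid in the frame of board between -0.03 and 0.03 m and linear speed of plate below 0.02 m/s); the robot touches nothing.
It fails at once if the plate is lifted clear: both its front and rear edges more than 50 mm above the bench, or its middle above 85 mm (height (world z) of each of plate_front, plate_rear above 0.05 m or height (world z) of plate_mid above 0.085 m).
It fails at once if a bystander is moved more than 20 mm (distance of any of bearing_b, nut, bottle_red, driver_b, wrench_a from where it was at the start of the episode above 0.02 m).
It also fails if it takes over 59 s, if anything falls off the work surface, if the arm or the gripper's body presses on something with over 40 N, if the wrist force passes 120 N, or if a joint passes its speed limit or range.

## Robot

A 6-joint arm with a two-finger parallel gripper is mounted at the origin on the work surface; the furniture and walls round the work are solid. World frame = base frame: x ahead of the robot, y to its left, z up, the work surface at z = 0. Lengths are in m, angles in rad, forces in N, time in s.
With the tool pointing down it reaches from about 0.325 to 0.925 m from the base axis. Payload 3.1 kg.
Tool frame: the origin (TCP) lies midway between the tips of the shut fingers; the grasp point (between the pads) lies 19 mm behind it (manip.tcp_to_grasp is the z of the grasp point in the tool frame, in m); z points along the fingers, y is the line along which they close (so a half turn about z gives the same grasp; the last joint's range is limited). The gripper opens to 85 mm and grips with 20 to 120 N. Pads are 22 mm wide; open, the fingers measure 114 mm over their backs; the gripper's body (76 mm by 85 mm) begins 54 mm behind the grasp point. The pads swing forward as they close: fully open they stand 13 mm farther back than shut.
Start: joints at [-0.112, 0.217, 1.613, -0, 1.311, -0.112], TCP at [0.625, 0, 0.231] pointing down, gripper open.
Joint ranges: [-2.75, 2.75], [-0.78, 2.1], [0.31, 2.55], [-1.13, 4.27], [0.13, 2.63], [-2.58, 2.58]. Speed limits (rad/s): [2.79, 2.79, 3.14, 3.14, 3.14, 3.14].

## Interface

Orientations are given as a 3x3 rotation matrix whose columns are the frame's x, y, z axes.
In Python, from workcell import monitor, snapshot, workorder, manip gives the robot as it stands. The module is installed in compiled form; this text tells all that it offers.
- The arm moves only by the tool send_rows, never from a script. Its argument "commands" is a list of rows, each a list of 7 numbers: the shift along the tool's x, y, z scaled (see below), then the turn, a rotation vector about the tool's x, y, z scaled (see below), then the closure, from 0 (fully open) to 1 (shut). In form: [[dx, dy, dz, wx, wy, wz, gripper], ...]. A call has 1 to 20 rows; each row shifts and turns the commanded pose from where the row before left it, along the tool's axes as they then stand; what a row does not reach is not made up. The controller multiplies each number of a shift by 0.025 m and each number of a turn by 6 degrees. A row lasts 1/8 s, in which the tool goes at most 62.5 mm and 10.7 degrees, less where a joint would pass 70% of its speed; a pose out of reach is approached as far as the arm can. A call with a number of a shift or a turn outside -1 to 1 is refused whole. A call with a gripper value outside its range is refused whole. The fingers move at their own pace and stop on an object; the grip force is fixed at half the most. Time passes only in rows, so rows that do not move let the fingers close. It gives the time, the measured TCP pose, the force, the opening and the grip force at its end, in the units of the state.
- monitor.read_state(): the state, without advancing time (a new reading comes with each control period).
- snapshot(name): name is "scene" or "side" or "wrist"; returns a dict with "pixels" (420x560x3 uint8, red, green, blue), "depth" (420x560 float32, m along the optical axis (not along the pixel's ray), 0 where there is no reading), "fx", "fy", "cx", "cy" (pixels), "D" ([k1, k2, p1, p2, k3] as OpenCV has them; the pictures are not rectified), "position" and "rotation" of the camera in the world. Camera axes: x right, y up, looking along -z (the intrinsics and any distortion apply to the point x, -y, -z); pixel columns grow to the right and rows downward; lengths in m; the calibration is good to about 2 mm. A picture is of the moment at which its call begins.
- workorder.job_done(): hands the job in; it is judged then, once.
The state is a dict: "time": time; "joint_pos": joint angles; "qd": joint speeds; "joint_efforts": joint torques, N m; "position": TCP position; "ee_rot": TCP orientation; "wrist_force": force on the tool from outside, world axes, zero at the start; "moment": the same for the moment, N m; "width": finger opening in m; "grasp_force": force on a finger pad.
Only numpy, scipy, OpenCV 4.12 (cv2) and the standard library are available. Lean on these libraries where they do the work, as an engineer would, in place of code of your own. Each camera call takes 0.05 s, during which the arm holds its last target. There are 200 camera calls.

## Working session

There is one attempt and no reset: what is moved stays moved. The work goes in short steps, Python scripts to look and compute and a tool call to move; the robot and the scene stay as the last step left them, time stands still between calls to the robot, and variables do not carry over. Pictures are saved under pics/ and viewed, at most 10 in all, crops included, and the job is handed in when it is done.

Besides the shell and the picture viewer there is one more tool, called as name(argument=value, ...), one argument or row to a line, values as JSON. send_rows: Moves the arm, as the interface text tells. Shifts and turns lie within -1 to 1; 1 stands for 0.025 m of shift or 6 degrees of turn. Its arguments: {"type":"object","properties":{"commands":{"type":"array","items":{"type":"array","items":{"type":"number","minimum":-1,"maximum":1}}}},"required":["commands"]}

```bash
mkdir -p pics; cat > h.py <<'E'
import numpy as np, cv2
from workcell import monitor, snapshot, workorder, manip
def pts(s):
    h,w=s['depth'].shape
    K=np.array([[s['fx'],0,s['cx']],[0,s['fy'],s['cy']],[0,0,1.]])
    u,v=np.meshgrid(np.arange(w),np.arange(h))
    n=cv2.undistortPoints(np.stack([u,v],-1).reshape(-1,1,2).astype(np.float32),K,np.array(s['D'],float)).reshape(h,w,2)
    d=s['depth']
    c=np.stack([n[...,0]*d,-n[...,1]*d,-d],-1)
    return c@np.array(s['rotation']).T+np.array(s['position'])
def save(s,n): cv2.imwrite('pics/'+n+'.png',s['pixels'][...,::-1])
E
python3 - <<'E'
from h import *
st=monitor.read_state(); print(st['time'],st['position'],st['wrist_force'],st['width'],manip.tcp_to_grasp)
a=[]
for n in('scene','side','wrist'):
    s=snapshot(n); print(n,np.round(s['position'],3),np.round(s['rotation'],2).tolist(),s['fx']); np.savez(n,**s,P=pts(s)); a.append(s['pixels'])
cv2.imwrite('pics/a.png',cv2.resize(np.vstack([np.hstack(a[:2]),np.hstack([a[2],a[2]*0])])[...,::-1],(800,600)))
E
```

```text
0.0 [6.24198151e-01 1.29951793e-04 2.29955618e-01] [ 0.52596095  0.03613123 -0.8074284 ] 0.0851748938816556 -0.0187
scene [-0.096 -0.685  0.956] [[0.81, 0.43, -0.41], [-0.59, 0.58, -0.56], [-0.0, 0.69, 0.72]] 529.1021521653704
side [0.112 0.87  0.458] [[-0.95, 0.13, -0.3], [-0.32, -0.42, 0.85], [-0.02, 0.9, 0.44]] 459.21981657031364
wrist [0.624 0.074 0.372] [[1.0, -0.0, 0.0], [0.0, 0.96, 0.29], [-0.0, -0.29, 0.96]] 368.3792662585967
```

View pics/a.png

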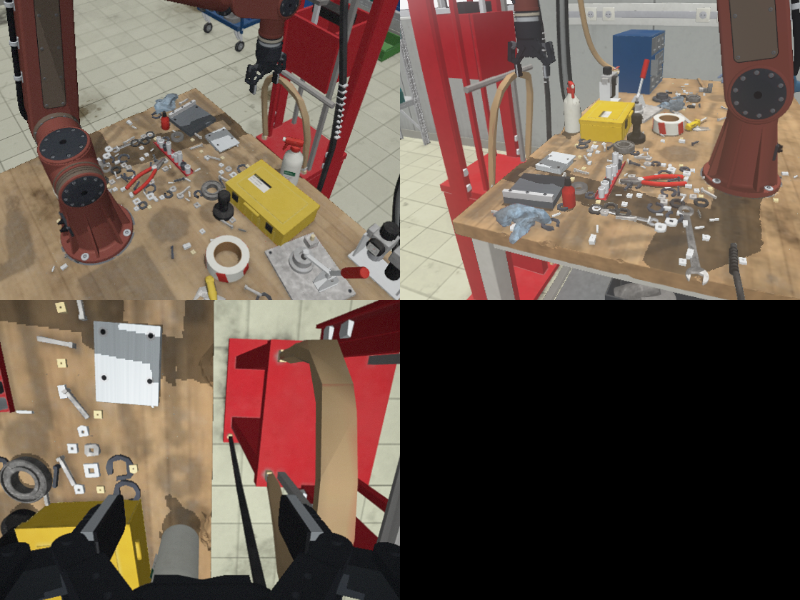

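The wrist view (lower left) shows the plate at about full-res px (178,85). The scene view shows the board at about (260,155) and the plate at about (310,190). The push direction is roughly +y. Next I'll measure both.

```bash
cat > m.py <<'E'
from h import *
W=np.load('wrist.npz');S=np.load('scene.npz');D=np.load('side.npz')
P=W['P'];im=W['pixels'].astype(int)
m=((P[...,2]>.010)&(P[...,2]<.024)&(P[...,1]>.05)&(W['depth']>0)).astype(np.uint8)
n,l,st,c=cv2.connectedComponentsWithStats(m)
for i in range(1,n):
    if st[i,4]>300:
        q=P[l==i]; r=cv2.minAreaRect(q[:,:2].astype(np.float32)*1000); print('w',st[i],r,np.median(q[:,2]), im[l==i].mean(0))
for nm,A in(('scene',S),('side',D)):
    P=A['P'];im=A['pixels'].astype(int)
    for lo,hi in((.012,.0225),(.030,.042),(.010,.021)):
        m=((P[...,2]>lo)&(P[...,2]<hi)&(P[...,1]>.05)&(P[...,0]>.3)&(P[...,0]<.9)&(P[...,1]<.6)&(A['depth']>0)).astype(np.uint8)
        n,l,st,c=cv2.connectedComponentsWithStats(m)
        for i in range(1,n):
            if st[i,4]>150:
                q=P[l==i]; r=cv2.minAreaRect(q[:,:2].astype(np.float32)*1000); print(nm,lo,st[i],[np.round(x,1) for x in r],np.round(np.median(q[:,2]),4), im[l==i].mean(0).round())
E
python3 m.py
python3 - <<'E'
from h import *
a=[]
for n,(r,c) in dict(scene=(90,170),side=(180,110)).items():
    a.append(cv2.resize(np.load(n+'.npz')['pixels'][r:r+180,c:c+240],(720//2*2//2*1+40,300),interpolation=cv2.INTER_CUBIC))
cv2.imwrite('pics/b.png',np.hstack(a)[...,::-1])
E
```

```text
w [515   2  23  49 464] ((839.9036865234375, 135.97189331054688), (12.29940128326416, 40.63528823852539), 20.11819839477539) 0.017181773835472064 [73.17887931 18.17241379 20.49353448]
w [ 131   29   95   97 8424] ((526.4520263671875, 89.09850311279297), (83.82147979736328, 85.09739685058594), 85.88114929199219) 0.015447546882278451 [181.38402184 187.16702279 189.46604938]
scene 0.012 [ 237  145   66   44 1468] [array([506.7, 233. ]), array([132.6, 129.9]), np.float64(6.2)] 0.0173 [83. 87. 89.]
scene 0.012 [288 178  42  30 664] [array([528. ,  89.6]), array([82.5, 88. ]), np.float64(87.5)] 0.0158 [155. 158. 160.]
scene 0.03 [216 130  32  23 217] [array([475.5, 364.7]), array([118.5,  47.6]), np.float64(22.9)] 0.0359 [123. 137. 147.]
scene 0.03 [236 139  39  24 179] [array([499.2, 291.7]), array([131.5,  17.1]), np.float64(7.4)] 0.0349 [158. 158. 158.]
scene 0.01 [ 237  145   66   45 1447] [array([506.6, 231.6]), array([134.3, 129.4]), np.float64(4.7)] 0.0171 [82. 86. 89.]
scene 0.01 [288 178  42  30 689] [array([528. ,  89.6]), array([82.5, 88. ]), np.float64(87.5)] 0.0157 [154. 158. 
[... 393 characters left out ...]
2  14 456] [array([498.1, 296. ]), array([130.6,  16. ]), np.float64(6.5)] 0.035 [187. 186. 186.]
side 0.03 [132 290  74  22 706] [array([470.4, 378.6]), array([116.7,  44.1]), np.float64(22.2)] 0.0365 [137. 149. 159.]
side 0.01 [189 215  54  25 802] [array([527.8,  90.3]), array([85.8, 87.9]), np.float64(85.9)] 0.0156 [178. 180. 180.]
side 0.01 [ 144  242   87   46 2071] [array([506.3, 231.7]), array([131.3, 148.5]), np.float64(7.8)] 0.0176 [106. 105. 107.]
side 0.01 [240 254  23  15 171] [array([404.2, 192.1]), array([38.6, 47. ]), np.float64(40.9)] 0.0117 [121. 115. 110.]
side 0.01 [156 303  56  31 362] [array([441.8, 382.3]), array([91.6, 26.2]), np.float64(58.2)] 0.0147 [134. 145. 155.]
```

View pics/b.png

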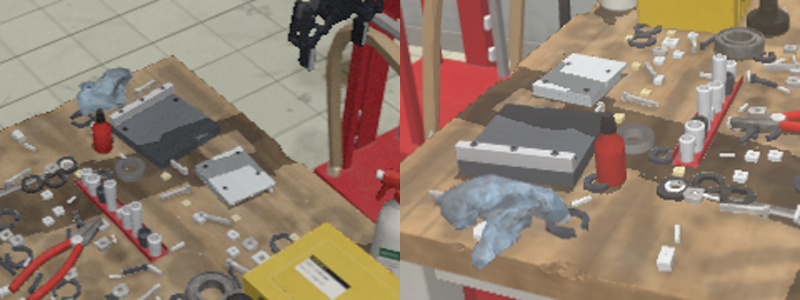

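The crops show the board with its pale fence at the far (+y) end, the plate about 0.1 m in front of it, and the red bottle and nut beside the board on the robot's side. My y>0.05 limit cut the plate off, so I'll refine.

```bash
cat > m2.py <<'E'
from h import *
def rects(A,lo,hi,box,mn=150):
    P=A['P'] if 'P' in A else pts(A)
    m=((P[...,2]>lo)&(P[...,2]<hi)&(P[...,0]>box[0])&(P[...,0]<box[1])&(P[...,1]>box[2])&(P[...,1]<box[3])&(A['depth']>0)).astype(np.uint8)
    n,l,st,c=cv2.connectedComponentsWithStats(m)
    for i in range(1,n):
        if st[i,4]>mn:
            q=P[l==i]; r=cv2.minAreaRect(q[:,:2].astype(np.float32)*1000)
            print([np.round(x,1) for x in r],'z',np.round(np.median(q[:,2]),4),np.round(np.percentile(q[:,:2],[0,100],axis=0),3).tolist(),st[i,4])
if __name__=='__main__':
    for n in('wrist','scene','side'):
        A=np.load(n+'.npz'); print(n)
        print('plate');rects(A,.012,.021,(.45,.62,-.02,.16))
        if n!='wrist':
            print('board');rects(A,.0135,.0225,(.42,.6,.15,.33))
            print('fence');rects(A,.031,.042,(.42,.6,.25,.33),80)
            print('bottle');rects(A,.04,.09,(.38,.45,.1,.33),20)
        print('nut');rects(A,.007,.0205,(.33,.45,.1,.3),60)
        print('low');rects(A,.005,.1,(.35,.47,-.15,.2),60)
E
python3 m2.py
```

```text
wrist
plate
[array([525.8,  80.7]), array([100.9,  85. ]), np.float64(85.7)] z 0.0155 [[0.48, 0.028], [0.571, 0.134]] 10216
nut
[array([429.8, 111.2]), array([ 6.5, 42. ]), np.float64(78.8)] z 0.009 [[0.409, 0.104], [0.45, 0.118]] 290
low
[array([433.1, 110.5]), array([ 6.8, 48.7]), np.float64(78.1)] z 0.0091 [[0.409, 0.102], [0.457, 0.118]] 371
[array([353.6,  59.3]), array([ 8.5, 81.4]), np.float64(1.4)] z 0.0097 [[0.35, 0.019], [0.359, 0.1]] 596
[array([443. ,  31.2]), array([17.5, 56.8]), np.float64(33.9)] z 0.0079 [[0.426, 0.009], [0.465, 0.055]] 554
[array([373.7,  18.9]), array([ 4.2, 23.1]), np.float64(87.6)] z 0.0068 [[0.362, 0.017], [0.385, 0.021]] 94
[array([460.6, -37. ]), array([16.2, 18.5]), np.float64(89.0)] z 0.0056 [[0.451, -0.045], [0.47, -0.029]] 103
[array([425.3, -77.1]), array([11.1, 62.9]), np.float64(19.2)] z 0.0083 [[0.41, -0.107], [0.439, -0.047]] 371
[array([409.3, -98.8]), array([102.5, 118.5]), np.float64(89.9)] z 0.0333 [[0.35, -0.15], [0.469, -0.047]] 6224
[array([403.6, -78. ]), array([37.5,  7.2]), np.float64(76.2)] z 0.0092 [[0.396, -0.096], [0.411, 
[... 1778 characters left out ...]
4(40.1)] z 0.0114 [[0.383, 0.171], [0.43, 0.22]] 222
[array([341.2, 207.5]), array([27.9, 25.4]), np.float64(14.9)] z 0.0124 [[0.33, 0.192], [0.353, 0.223]] 94
[array([397.5, 275. ]), array([30.8, 15.9]), np.float64(33.8)] z 0.0139 [[0.387, 0.26], [0.414, 0.285]] 127
low
[array([409.9, -97.1]), array([119.9, 105.6]), np.float64(0.1)] z 0.0351 [[0.35, -0.15], [0.47, -0.044]] 1466
[array([432.7, 111. ]), array([ 9.1, 48.1]), np.float64(79.0)] z 0.0085 [[0.409, 0.103], [0.457, 0.119]] 75
[array([465.9, 169.7]), array([20.6, 66.5]), np.float64(15.2)] z 0.0177 [[0.448, 0.136], [0.47, 0.2]] 87
[array([406.6, 185.4]), array([29.1, 47.1]), np.float64(89.9)] z 0.0114 [[0.383, 0.171], [0.43, 0.2]] 151
```

```bash
python3 - <<'E'
from h import *
print(np.round(monitor.read_state()['ee_rot'],3).tolist())
for n in('scene','side','wrist'):
    A=np.load(n+'.npz');P=A['P']
    m=(P[...,2]>.02)&(P[...,2]<.12)&(P[...,0]>.40)&(P[...,0]<.66)&(P[...,1]>-.2)&(P[...,1]<.024)&(A['depth']>0)
    q=P[m]
    for x in np.arange(.4,.66,.03):
        k=q[(q[:,0]>=x)&(q[:,0]<x+.03)]
        if len(k)>5: print(n,round(x,2),len(k),'ymax',np.percentile(k[:,1],98).round(3),'zmax',np.percentile(k[:,2],98).round(3))
E
```

```text
[[0.0, 1.0, -0.002], [1.0, -0.0, 0.0], [0.0, -0.002, -1.0]]
scene 0.4 372 ymax -0.127 zmax 0.08
scene 0.43 377 ymax -0.126 zmax 0.081
scene 0.46 347 ymax -0.124 zmax 0.081
scene 0.49 359 ymax -0.122 zmax 0.08
scene 0.52 157 ymax -0.123 zmax 0.08
scene 0.55 179 ymax -0.173 zmax 0.119
side 0.4 388 ymax -0.121 zmax 0.078
side 0.43 391 ymax -0.12 zmax 0.08
side 0.46 369 ymax -0.118 zmax 0.079
side 0.49 374 ymax -0.116 zmax 0.078
side 0.52 119 ymax -0.115 zmax 0.078
side 0.55 449 ymax -0.163 zmax 0.118
side 0.58 338 ymax -0.161 zmax 0.117
side 0.61 31 ymax -0.172 zmax 0.117
wrist 0.4 1547 ymax -0.122 zmax 0.077
wrist 0.43 1016 ymax -0.12 zmax 0.077
wrist 0.49 854 ymax -0.119 zmax 0.078
wrist 0.52 2135 ymax -0.117 zmax 0.077
wrist 0.55 1088 ymax -0.164 zmax 0.105
wrist 0.58 1921 ymax -0.162 zmax 0.108
wrist 0.61 518 ymax -0.172 zmax 0.1
```

send_rows(
  commands=[
    [0,-0.52,0.85,0,0,0,0.5],
    [0,-0.52,0.85,0,0,0,0.5],
    [0,-0.52,0.85,0,0,0,0.5],
    [0,-0.52,0.85,0,0,0,0.5],
    [0,-0.52,0.85,0,0,0,0.5],
    [0,-0.52,0.85,0,0,0,0.5],
    [0,-0.52,0.85,0,0,0,0.5],
    [0,-0.52,0.85,0,0,0,0.5],
    [0,0,0,0,0,0.7,0.5],
    [0,0,0,0,1,0,0.5],
    [0,0,0,0,1,0,0.5],
    [0,0,0,0,0,0,0.5],
  ],
)

```text
time: 1.65
position: [0.5207, -0.0013, 0.0608]
ee_rot: [[0.075, 0.997, 0.015], [0.975, -0.076, 0.207], [0.207, -0.001, -0.978]]
wrist_force: [0.4, -0.4, 0.2]
width: 0.0428
grasp_force: 0.0
```

send_rows(
  commands=[
    [-0.144,0,0.68,0,0,0,0.5],
    [-0.144,0,0.68,0,0,0,0.5],
    [-0.144,0,0.68,0,0,0,0.5],
    [0,0,0,0,0,0,0.5],
  ],
)

```text
time: 2.15
position: [0.5186, 0.0011, 0.0066]
ee_rot: [[0.072, 0.997, 0.01], [0.975, -0.072, 0.208], [0.209, -0.005, -0.978]]
wrist_force: [-1.1, -0.4, 0.7]
width: 0.0427
grasp_force: 0.0
```

```bash
python3 - <<'E'
from h import *
a=[]
s=snapshot('side');P=pts(s)
st=monitor.read_state();print(st['position'],st['wrist_force'])
c=s['pixels'][170:300,150:330]; 
w=snapshot('wrist')['pixels']
cv2.imwrite('pics/c.png',np.hstack([cv2.resize(c,(440,320),interpolation=cv2.INTER_CUBIC),cv2.resize(w,(360,320))])[...,::-1])
m=(P[...,2]<.06)&(P[...,2]>.0)&(abs(P[...,0]-.52)<.06)&(abs(P[...,1])<.027)&(s['depth']>0)&(s['pixels'].max(-1)<90)
q=P[m];print(len(q),np.percentile(q,[1,5,50,95,99],axis=0).round(4).tolist())
E
```

```text
[0.51976176 0.00072538 0.00771632] [0.15119963 0.19740268 0.24978756]
273 [[0.4662, -0.0209, 0.0117], [0.4794, -0.0175, 0.0158], [0.5391, -0.0003, 0.0446], [0.5569, 0.0072, 0.0592], [0.5658, 0.0084, 0.0595]]
```

View pics/c.png

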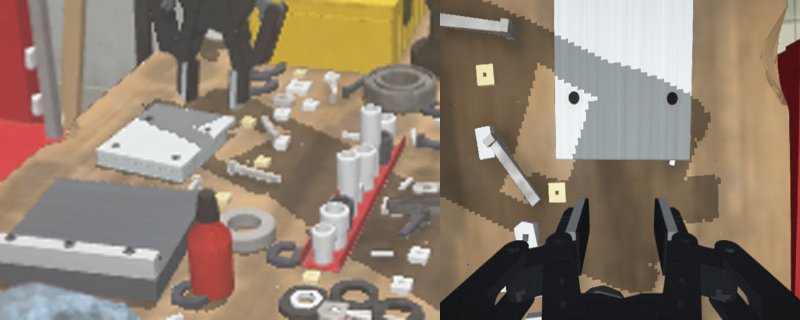

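The crop shows the fingers centred behind the lipped edge, with the tips at about panel px (580,205) and (662,205). I'll lower them toward the bench.

send_rows(
  commands=[
    [-0.02,0,0.1,0,0,0,0.5],
    [-0.02,0,0.1,0,0,0,0.5],
    [0,0,0,0,0,0,0.5],
  ],
)

```text
time: 2.62
position: [0.5211, 0.0, 0.0042]
ee_rot: [[0.072, 0.997, 0.015], [0.976, -0.073, 0.207], [0.208, 0.0, -0.978]]
wrist_force: [-1.1, -0.4, 1.2]
width: 0.0425
grasp_force: 0.0
```

send_rows(
  commands=[
    [-0.01,0,0.04,0,0,0,0.5],
    [0,0,0,0,0,0,0.5],
  ],
)

```text
time: 2.88
position: [0.521, 0.0001, 0.0031]
ee_rot: [[0.072, 0.997, 0.015], [0.976, -0.073, 0.207], [0.208, 0.0, -0.978]]
wrist_force: [-1.4, -0.5, -0.0]
width: 0.0428
grasp_force: 0.0
```

send_rows(
  commands=[
    [-0.01,0,0.04,0,0,0,0.5],
    [0,0,0,0,0,0,0.5],
  ],
)

```text
time: 3.12
position: [0.5209, 0.0, 0.0019]
ee_rot: [[0.072, 0.997, 0.015], [0.976, -0.073, 0.207], [0.208, -0.0, -0.978]]
wrist_force: [0.8, -0.6, 0.2]
width: 0.0424
grasp_force: 0.0
```

send_rows(
  commands=[
    [-0.01,0,0.03,0,0,0,0.5],
    [0.196,0,0.042,0,0,0,0.5],
    [0.196,0,0.042,0,0,0,0.5],
    [0.196,0,0.042,0,0,0,0.5],
    [0.196,0,0.042,0,0,0,0.5],
    [0.156,0,0.034,0,0,0,0.5],
    [0,0,0,0,0,0,0.5],
  ],
)

```text
time: 4.0
position: [0.5228, 0.0243, 0.0012]
ee_rot: [[0.071, 0.997, 0.015], [0.976, -0.073, 0.208], [0.208, 0.0, -0.978]]
wrist_force: [0.7, -0.4, 0.2]
width: 0.0427
grasp_force: 0.0
```

send_rows(
  commands=[
    [0.156,0,0.034,0.047,0,-0.222,0.5],
    [0.156,0,0.034,0.047,0,-0.222,0.5],
    [0.156,0,0.034,0.047,0,-0.222,0.5],
    [0.156,0,0.034,0.047,0,-0.222,0.5],
    [0,0,0,0,0,0,0.5],
  ],
)

```text
time: 4.62
position: [0.5233, 0.0404, 0.0011]
ee_rot: [[-0.022, 1.0, -0.005], [0.978, 0.023, 0.208], [0.208, -0.0, -0.978]]
wrist_force: [-0.4, -0.5, -0.0]
width: 0.0429
grasp_force: 0.0
```

send_rows(
  commands=[
    [0.156,0,0.034,0.047,0,-0.222,0.5],
    [0.156,0,0.034,0.047,0,-0.222,0.5],
    [0.156,0,0.034,0.047,0,-0.222,0.5],
    [0.156,0,0.034,0.047,0,-0.222,0.5],
    [0,0,0,0,0,0,0.5],
  ],
)

```text
time: 5.25
position: [0.5222, 0.0564, 0.001]
ee_rot: [[-0.115, 0.993, -0.025], [0.971, 0.117, 0.207], [0.208, -0.0, -0.978]]
wrist_force: [0.7, -0.2, -0.4]
width: 0.0426
grasp_force: 0.0
```

```bash
python3 - <<'E'
from h import *
from m2 import rects
st=monitor.read_state();print(st['position'],st['wrist_force'])
a=[]
for n in('side','wrist','scene'):
    s=snapshot(n); a.append(s['pixels']); print(n); rects(s,.012,.022,(.44,.62,.02,.17),300)
cv2.imwrite('pics/d.png',np.hstack([cv2.resize(a[0][170:300,110:290],(440,320),interpolation=cv2.INTER_CUBIC),cv2.resize(a[1],(360,320))])[...,::-1])
E
```

```text
[0.522189   0.05637796 0.00097191] [ 0.6930593  -0.23524394 -0.38931138]
side
[array([516.4, 108.5]), array([ 88.4, 132.1]), np.float64(5.6)] z 0.0158 [[0.467, 0.044], [0.563, 0.17]] 1050
wrist
[array([516.2, 103.9]), array([ 87.5, 123.8]), np.float64(5.1)] z 0.0154 [[0.469, 0.044], [0.562, 0.169]] 58720
[array([494.2,  50.3]), array([13.9, 24. ]), np.float64(6.6)] z 0.0175 [[0.487, 0.039], [0.502, 0.063]] 597
scene
[array([516.9, 114.7]), array([102.9, 143.4]), np.float64(16.7)] z 0.0157 [[0.447, 0.034], [0.561, 0.17]] 609
```

View pics/d.png

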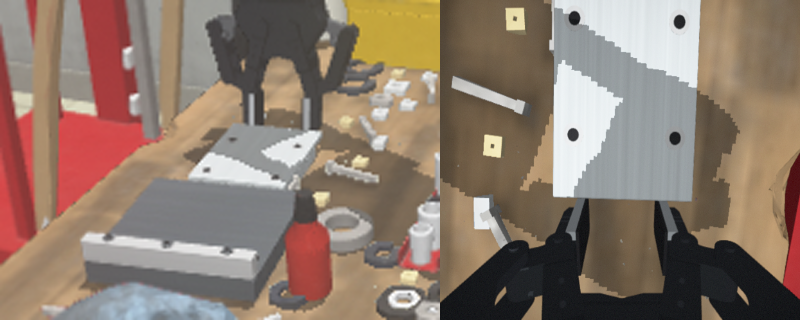

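The plate follows the fingers and is nearly square to the board, with about 8 mm still to go to its front edge. I'll push until they touch.

send_rows(
  commands=[
    [0.098,0,0.021,0,0,0,0.5],
    [0.098,0,0.021,0,0,0,0.5],
    [0,0,0,0,0,0,0.5],
  ],
)

```text
time: 5.78
position: [0.5218, 0.061, 0.001]
ee_rot: [[-0.114, 0.993, -0.024], [0.971, 0.117, 0.207], [0.208, 0.0, -0.978]]
wrist_force: [0.9, -0.2, 0.2]
width: 0.0428
grasp_force: 0.2
```

send_rows(
  commands=[
    [0.059,0,0.0125,0,0,0,0.5],
    [0,0,0,0,0,0,0.5],
  ],
)

```text
time: 6.02
position: [0.5217, 0.0624, 0.001]
ee_rot: [[-0.114, 0.993, -0.024], [0.971, 0.117, 0.207], [0.208, 0.0, -0.978]]
wrist_force: [0.6, -0.3, -0.2]
width: 0.0427
grasp_force: 0.3
```

send_rows(
  commands=[
    [0.059,0,0.0125,0,0,0,0.5],
    [0,0,0,0,0,0,0.5],
  ],
)

```text
time: 6.28
position: [0.5215, 0.0639, 0.001]
ee_rot: [[-0.114, 0.993, -0.024], [0.971, 0.117, 0.207], [0.208, 0.0, -0.978]]
wrist_force: [0.3, -0.1, 0.3]
width: 0.0429
grasp_force: 0.4
```

send_rows(
  commands=[
    [0.059,0,0.0125,0,0,0,0.5],
    [0,0,0,0,0,0,0.5],
  ],
)

```text
time: 6.52
position: [0.5213, 0.0654, 0.001]
ee_rot: [[-0.114, 0.993, -0.024], [0.971, 0.117, 0.207], [0.208, 0.0, -0.978]]
wrist_force: [-0.8, -0.6, -0.7]
width: 0.0428
grasp_force: 0.4
```

send_rows(
  commands=[
    [0.059,0,0.0125,0,0,0,0.5],
    [0,0,0,0,0,0,0.5],
  ],
)

```text
time: 6.78
position: [0.5213, 0.0664, 0.001]
ee_rot: [[-0.114, 0.993, -0.024], [0.972, 0.117, 0.206], [0.207, 0.0, -0.978]]
wrist_force: [-0.2, -4.2, -0.1]
width: 0.0428
grasp_force: 1.6
```

send_rows(
  commands=[
    [0.059,0,0.0125,0,0,0,0.5],
    [0,0,0,0,0,0,0.5],
  ],
)

```text
time: 7.02
position: [0.5213, 0.0666, 0.001]
ee_rot: [[-0.115, 0.993, -0.023], [0.972, 0.118, 0.203], [0.205, 0.001, -0.979]]
wrist_force: [-0.0, -8.7, 1.0]
width: 0.0427
grasp_force: 3.7
```

send_rows(
  commands=[
    [0.059,0,0.0125,0,0,0,0.5],
    [0,0,0,0,0,0,0.5],
  ],
)

```text
time: 7.28
position: [0.5214, 0.0667, 0.001]
ee_rot: [[-0.116, 0.993, -0.023], [0.972, 0.119, 0.201], [0.202, 0.001, -0.979]]
wrist_force: [-0.8, -11.8, 1.7]
width: 0.0428
grasp_force: 5.8
```

send_rows(
  commands=[
    [0.06,0,0.0125,0,0,0,0.5],
    [0.045,0,-0.167,0,0,0,0.5],
    [0.045,0,-0.167,0,0,0,0.5],
    [0,0,0,0,0,0,0.5],
  ],
)

```text
time: 7.78
position: [0.5215, 0.0669, 0.0096]
ee_rot: [[-0.117, 0.993, -0.022], [0.973, 0.119, 0.197], [0.199, 0.002, -0.98]]
wrist_force: [-0.7, -16.8, -0.1]
width: 0.0426
grasp_force: 8.3
```

```bash
python3 - <<'E'
from h import *
s=snapshot('wrist');P=pts(s)
m=(P[...,0]>.47)&(P[...,0]<.565)&(P[...,1]>.05)&(P[...,1]<.2)&(s['depth']>0)&(P[...,2]<.06)
q=P[m]
b=np.array([-.117,.993]);x=(q[:,:2]-[.5136,.1733])@b
for lo in np.arange(-.11,.02,.01):
    k=q[(x>lo)&(x<lo+.01)]
    if len(k)>20: print(round(lo,3),np.median(k[:,2]).round(4),len(k))
E
```

```text
-0.11 0.0375 7052
-0.1 0.0236 4622
-0.09 0.0229 5631
-0.08 0.022 5616
-0.07 0.0212 5630
-0.06 0.0203 5688
-0.05 0.0194 5772
-0.04 0.0185 5853
-0.03 0.0177 5968
-0.02 0.0168 5961
-0.01 0.016 5937
-0.0 0.0158 3788
```

send_rows(
  commands=[
    [0.043,0,-0.165,0,0,0,0.5],
    [0.043,0,-0.165,0,0,0,0.5],
    [0.069,0,-0.153,0,0,0,0.5],
    [0.069,0,-0.153,0,0,0,0.5],
    [0,0,0,0,0,0,0.5],
  ],
)

```text
time: 8.45
position: [0.5216, 0.0691, 0.0269]
ee_rot: [[-0.118, 0.993, -0.022], [0.973, 0.12, 0.197], [0.199, 0.002, -0.98]]
wrist_force: [-0.5, -17.4, 2.1]
width: 0.0429
grasp_force: 8.0
```

send_rows(
  commands=[
    [0.069,0,-0.153,0,0,0,0.5],
    [0.069,0,-0.153,0,0,0,0.5],
    [0,0,0,0,0,0,0.5],
  ],
)

```text
time: 8.82
position: [0.5216, 0.0716, 0.0355]
ee_rot: [[-0.117, 0.993, -0.021], [0.973, 0.119, 0.199], [0.2, 0.003, -0.98]]
wrist_force: [-0.9, -15.4, 3.8]
width: 0.0426
grasp_force: 6.6
```

send_rows(
  commands=[
    [0.07,0,-0.14,0,0,0,0.5],
    [0.07,0,-0.14,0,0,0,0.5],
    [0,0,0,0,0,0,0.5],
  ],
)

```text
time: 9.2
position: [0.5214, 0.0747, 0.0432]
ee_rot: [[-0.116, 0.993, -0.021], [0.972, 0.118, 0.201], [0.202, 0.003, -0.979]]
wrist_force: [-0.2, -11.7, 4.5]
width: 0.0428
grasp_force: 5.0
```

send_rows(
  commands=[
    [0.07,0,-0.14,0,0,0,0.5],
    [0.07,0,-0.14,0,0,0,0.5],
    [0,0,0,0,0,0,0.5],
  ],
)

```text
time: 9.57
position: [0.5208, 0.0781, 0.0507]
ee_rot: [[-0.115, 0.993, -0.022], [0.972, 0.117, 0.204], [0.205, 0.002, -0.979]]
wrist_force: [0.1, -7.5, 3.2]
width: 0.0428
grasp_force: 3.0
```

```bash
cat > t.py <<'E'
from h import *
st=monitor.read_state();print(st['position'].round(4),st['wrist_force'].round(1))
for n in('wrist','side'):
    s=snapshot(n);P=pts(s)
    b=np.array([-.117,.993]);x=(P[...,:2]-[.5136,.1733])@b; y=(P[...,:2]-[.5136,.1733])@[-.993,-.117]
    pm=s['pixels'].min(-1)
    m=(abs(y)<.04)&(x>-.11)&(x<.0)&(s['depth']>0)&(P[...,2]<.12)&(P[...,2]>.004)&(pm>95)
    k=np.c_[x[m],P[m][:,2]]
    if len(k)>50:
        print(n,len(k)); [print('  ',lo.round(3),np.median(k[(k[:,0]>=lo)&(k[:,0]<lo+.01)][:,1]).round(4),((k[:,0]>=lo)&(k[:,0]<lo+.01)).sum()) for lo in np.arange(-.11,0,.01) if ((k[:,0]>=lo)&(k[:,0]<lo+.01)).sum()>8]
    if n=='side': save({'pixels':cv2.resize(s['pixels'][140:300,110:310],(500,400),interpolation=cv2.INTER_CUBIC)},'t%d'%int(st['time']*100))
E
python3 t.py; ls pics
```

```text
[0.5208 0.0781 0.0507] [ 0.1 -7.5  3.2]
wrist 33949
   -0.1 0.0887 512
   -0.09 0.0636 3100
   -0.08 0.0597 5343
   -0.07 0.0537 4741
   -0.06 0.0477 4044
   -0.05 0.0417 3869
   -0.04 0.0357 3588
   -0.03 0.0297 3303
   -0.02 0.0237 2946
   -0.01 0.0175 2503
side 1544
   -0.1 0.0833 43
   -0.09 0.0636 95
   -0.08 0.0597 170
   -0.07 0.0535 176
   -0.06 0.0474 159
   -0.05 0.0419 185
   -0.04 0.0354 188
   -0.03 0.0292 192
   -0.02 0.0234 181
   -0.01 0.0175 155
a.png
b.png
c.png
d.png
t957.png
```

send_rows(
  commands=[
    [0.11,0,-0.112,0,0,0,0.5],
    [0.11,0,-0.112,0,0,0,0.5],
    [0.11,0,-0.112,0,0,0,0.5],
    [0.11,0,-0.112,0,0,0,0.5],
    [0,0,0,0,0,0,0.5],
  ],
)

```text
time: 10.3
position: [0.5191, 0.0882, 0.0634]
ee_rot: [[-0.114, 0.993, -0.023], [0.971, 0.116, 0.207], [0.208, 0.001, -0.978]]
wrist_force: [0.7, -1.7, 0.2]
width: 0.0427
grasp_force: 1.1
```

send_rows(
  commands=[
    [0.133,0,-0.085,0,0,0,0.5],
    [0.133,0,-0.085,0,0,0,0.5],
    [0,0,0,0,0,0,0.5],
  ],
)

```text
time: 10.68
position: [0.5176, 0.0942, 0.0685]
ee_rot: [[-0.114, 0.993, -0.025], [0.971, 0.117, 0.207], [0.209, -0.0, -0.978]]
wrist_force: [-0.6, -0.8, 0.3]
width: 0.0431
grasp_force: 0.6
```

```bash
python3 t.py
```

```text
[0.5176 0.0942 0.0685] [-0.6 -0.8  0.3]
wrist 26426
   -0.08 0.099 1209
   -0.07 0.0809 4966
   -0.06 0.0722 5129
   -0.05 0.0616 4026
   -0.04 0.0506 3462
   -0.03 0.04 2977
   -0.02 0.0291 2566
   -0.01 0.0184 2089
side 1722
   -0.08 0.0938 72
   -0.07 0.08 167
   -0.06 0.071 256
   -0.05 0.0604 238
   -0.04 0.0502 258
   -0.03 0.0393 261
   -0.02 0.0283 273
   -0.01 0.0188 196
```

send_rows(
  commands=[
    [0.136,0,-0.051,0,0,0,0.5],
    [0.136,0,-0.051,0,0,0,0.5],
    [0.136,0,-0.051,0,0,0,0.5],
    [0.136,0,-0.051,0,0,0,0.5],
    [0.136,0,-0.051,0,0,0,0.5],
    [0.136,0,-0.051,0,0,0,0.5],
    [0,0,0,0,0,0,0.5],
  ],
)

```text
time: 11.65
position: [0.5157, 0.1122, 0.0802]
ee_rot: [[-0.114, 0.993, -0.024], [0.971, 0.117, 0.207], [0.208, -0.0, -0.978]]
wrist_force: [0.3, -0.0, 0.5]
width: 0.0423
grasp_force: 0.2
```

```bash
python3 t.py
```

```text
[0.5157 0.1122 0.0802] [ 0.3 -0.   0.5]
wrist 20090
   -0.07 0.1195 52
   -0.06 0.0984 1700
   -0.05 0.0907 5593
   -0.04 0.0745 4576
   -0.03 0.0564 3461
   -0.02 0.0386 2757
   -0.01 0.0211 1949
side 1779
   -0.06 0.1054 83
   -0.05 0.0874 291
   -0.04 0.0726 358
   -0.03 0.0549 377
   -0.02 0.0373 379
   -0.01 0.022 289
```

send_rows(
  commands=[
    [0.14,0,-0.015,0,0,0,0.5],
    [0.14,0,-0.015,0,0,0,0.5],
    [0.14,0,-0.015,0,0,0,0.5],
    [0.14,0,-0.015,0,0,0,0.5],
    [0.14,0,-0.015,0,0,0,0.5],
    [0.14,0,-0.015,0,0,0,0.5],
    [0.14,0,-0.015,0,0,0,0.5],
    [0,0,0,0,0,0,0.5],
  ],
)

```text
time: 12.75
position: [0.5131, 0.1354, 0.088]
ee_rot: [[-0.114, 0.993, -0.024], [0.971, 0.117, 0.207], [0.208, 0.0, -0.978]]
wrist_force: [-0.2, -0.2, 0.1]
width: 0.0423
grasp_force: 0.0
```

```bash
python3 t.py
```

```text
[0.5131 0.1354 0.088 ] [-0.2 -0.2  0.1]
wrist 13214
   -0.04 0.1135 504
   -0.03 0.0989 4807
   -0.02 0.074 5094
   -0.01 0.0342 2808
side 1722
   -0.04 0.1123 50
   -0.03 0.0943 302
   -0.02 0.0673 763
   -0.01 0.0321 607
```

send_rows(
  commands=[
    [0.158,0,0.025,0,0,0,0.5],
    [0.158,0,0.025,0,0,0,0.5],
    [0.158,0,0.025,0,0,0,0.5],
    [0.158,0,0.025,0,0,0,0.5],
    [0.158,0,0.025,0,0,0,0.5],
    [0.158,0,0.025,0,0,0,0.5],
    [0,0,0,0,0,0,0.5],
  ],
)

```text
time: 13.72
position: [0.5103, 0.1591, 0.0891]
ee_rot: [[-0.115, 0.993, -0.024], [0.971, 0.117, 0.206], [0.208, 0.0, -0.978]]
wrist_force: [-0.3, -0.1, -0.0]
width: 0.0428
grasp_force: 0.1
```

send_rows(
  commands=[
    [0.12,0,0.026,0,0,0,0.5],
    [0.12,0,0.026,0,0,0,0.5],
    [0.12,0,0.026,0,0,0,0.5],
    [0.12,0,0.026,0,0,0,0.5],
    [0,0,0,0,0,0,0.5],
  ],
)

```text
time: 14.35
position: [0.5088, 0.1713, 0.0891]
ee_rot: [[-0.114, 0.993, -0.024], [0.971, 0.117, 0.207], [0.208, 0.0, -0.978]]
wrist_force: [0.1, 0.2, 0.0]
width: 0.0426
grasp_force: 0.0
```

```bash
python3 t.py; ls pics
```

```text
[0.5088 0.1713 0.0891] [0.1 0.2 0. ]
wrist 915
   -0.01 0.0804 914
a.png
b.png
c.png
d.png
t1067.png
t1165.png
t1275.png
t1435.png
t957.png
```

View pics/t1435.png

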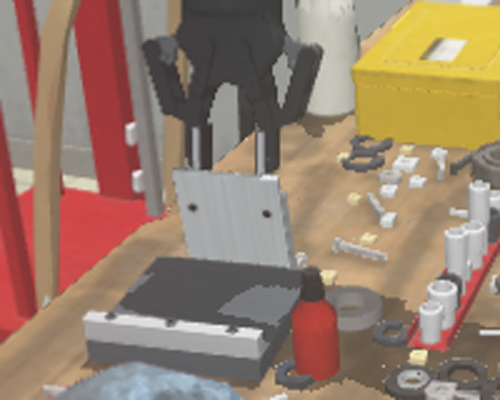

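```bash
cat > v.py <<'E'
from h import *
st=monitor.read_state();print(st['time'],st['position'].round(4))
for n in('side','scene','wrist'):
    s=snapshot(n);P=pts(s)
    d=P[...,:2]-[.5136,.1733]; x=d@[-.117,.993]; y=d@[-.993,-.117]
    m=(abs(y)<.075)&(x>-.05)&(x<.112)&(s['depth']>0)&(P[...,2]<.045)&(P[...,2]>.028)&(s['pixels'].min(-1)>60)
    m=cv2.morphologyEx(m.astype(np.uint8),cv2.MORPH_OPEN,np.ones((3,3)))
    k,l,q,_=cv2.connectedComponentsWithStats(m)
    if k>1:
        i=1+q[1:,4].argmax(); r=cv2.minAreaRect(np.c_[x[l==i],y[l==i]].astype(np.float32)*1000)
        print(n,q[i,4],[np.round(a,1) for a in r],np.percentile(P[l==i][:,2],[5,50,95]).round(4),'x',x[l==i].min().round(3),x[l==i].max().round(3),'y',y[l==i].min().round(3),y[l==i].max().round(3))
E
python3 v.py
```

```text
14.45 [0.5089 0.1711 0.0891]
side 287 [array([5.1, 4.5]), array([15.3, 84.8]), np.float64(6.3)] [0.0293 0.0364 0.0438] x -0.007 0.009 y -0.038 0.046
scene 56 [array([-12.2,  31.1]), array([34.3, 17.8]), np.float64(64.9)] [0.0295 0.0365 0.0432] x -0.017 0.002 y 0.012 0.045
```

The side view shows the plate standing upright against the board's front edge at about px (235,215), with the fingers behind its top. I'll keep pushing it over.

send_rows(
  commands=[
    [0.12,0,0.026,0,0,0,0.5],
    [0.12,0,0.026,0,0,0,0.5],
    [0.12,0,0.026,0,0,0,0.5],
    [0.12,0,0.026,0,0,0,0.5],
    [0.12,0,0.026,0,0,0,0.5],
    [0,0,0,0,0,0,0.5],
    [0,0,0,0,0,0,0.5],
  ],
)

```text
time: 15.48
position: [0.5071, 0.1863, 0.089]
ee_rot: [[-0.114, 0.993, -0.024], [0.971, 0.117, 0.206], [0.208, 0.0, -0.978]]
wrist_force: [-0.3, -0.2, -0.5]
width: 0.0427
grasp_force: 0.0
```

```bash
python3 v.py
```

```text
15.475 [0.5071 0.1863 0.089 ]
side 118 [array([14.3, 26.2]), array([24.6, 50.4]), np.float64(21.1)] [0.0289 0.0361 0.0438] x -0.006 0.024 y -0.001 0.046
scene 340 [array([4.5, 3.3]), array([87.6, 40.3]), np.float64(84.0)] [0.0299 0.0362 0.0438] x -0.019 0.024 y -0.04 0.047
wrist 16534 [array([6.2, 4.1]), array([79.6, 84.2]), np.float64(0.1)] [0.0333 0.0347 0.036 ] x -0.034 0.046 y -0.038 0.046
```

send_rows(
  commands=[
    [0.125,0,-0.587,0,0,0,0.5],
    [-0.783,0,-0.166,0,0,0,0.5],
    [-0.783,0,-0.166,0,0,0,0.5],
    [-0.783,0,-0.166,0,0,0,0.5],
    [-0.783,0,-0.166,0,0,0,0.5],
    [0,0,0,0,-1,0,0.5],
    [0,0,0,0,-1,0,0.5],
    [0,0,0,0,0,0,0.5],
  ],
)

```text
time: 16.62
position: [0.5169, 0.108, 0.1053]
ee_rot: [[-0.119, 0.993, 0.002], [0.993, 0.119, 0.001], [0.001, 0.002, -1.0]]
wrist_force: [0.1, -0.1, -0.4]
width: 0.0425
grasp_force: 0.0
```

```bash
python3 v.py; python3 - <<'E'
from h import *
save({'pixels':np.hstack([snapshot('side')['pixels'][140:300,110:310],snapshot('scene')['pixels'][90:250,170:370]])},'z')
E
```

```text
16.625 [0.5169 0.108  0.1053]
side 968 [array([5.6, 4.1]), array([85.3, 84.4]), np.float64(89.7)] [0.0301 0.0336 0.035 ] x -0.037 0.048 y -0.038 0.047
scene 616 [array([1. , 4.4]), array([83.2, 85.5]), np.float64(0.9)] [0.0299 0.0334 0.0368] x -0.041 0.043 y -0.039 0.047
wrist 21775 [array([5.9, 4.1]), array([79.5, 84.6]), np.float64(0.1)] [0.0323 0.0335 0.0346] x -0.034 0.046 y -0.038 0.046
```

View pics/z.png

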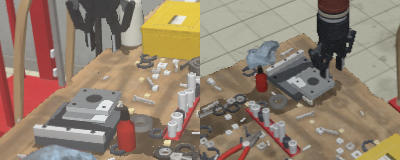

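The plate lies flat on the board with the stepped side up, square and near the centre line. It's about 49 mm short of the fence. I'll lower behind it and push.

send_rows(
  commands=[
    [0,0,0.88,0,0,0,0.5],
    [0,0,0.88,0,0,0,0.5],
    [0,0,0.88,0,0,0,0.5],
    [0,0,0.88,0,0,0,0.5],
    [0,0,0,0,0,0,0.5],
    [0.3,0,0,0,0,0,0.5],
    [0.3,0,0,0,0,0,0.5],
    [0.2,0,0,0,0,0,0.5],
    [0.2,0,0,0,0,0,0.5],
    [0.2,0,0,0,0,0,0.5],
    [0.2,0,0,0,0,0,0.5],
    [0.2,0,0,0,0,0,0.5],
    [0.2,0,0,0,0,0,0.5],
    [0.2,0,0,0,0,0,0.5],
    [0.2,0,0,0,0,0,0.5],
    [0,0,0,0,0,0,0.5],
  ],
)

```text
time: 18.88
position: [0.5097, 0.1622, 0.0158]
ee_rot: [[-0.117, 0.993, -0.0], [0.993, 0.117, 0.001], [0.001, -0.0, -1.0]]
wrist_force: [0.4, -0.1, -0.7]
width: 0.0431
grasp_force: 0.0
```

```bash
python3 v.py
```

```text
18.875 [0.5097 0.1622 0.0158]
side 1169 [array([32.3,  4.8]), array([101.1,  85.7]), np.float64(0.8)] [0.03   0.0337 0.036 ] x -0.019 0.083 y -0.038 0.047
scene 174 [array([40.3, 37.4]), array([32.4, 87.6]), np.float64(72.4)] [0.0293 0.0328 0.036 ] x -0.004 0.079 y 0.009 0.047
wrist 56301 [array([38.9,  5. ]), array([84.4, 84.7]), np.float64(89.9)] [0.0324 0.0335 0.0345] x -0.003 0.081 y -0.037 0.047
```

send_rows(
  commands=[
    [-0.06,0,0,0,0,0,0.5],
    [0,0,-0.2,0,0,0,0.5],
    [0.16,0,0,0,0,0,0.5],
    [0.16,0,0,0,0,0,0.5],
    [0.16,0,0,0,0,0,0.5],
    [0.1,0,0,0,0,0,0.5],
    [0,0,0,0,0,0,0.5],
  ],
)

```text
time: 19.9
position: [0.5084, 0.1748, 0.0209]
ee_rot: [[-0.117, 0.993, -0.0], [0.993, 0.117, 0.001], [0.001, 0.0, -1.0]]
wrist_force: [0.3, -0.9, -0.1]
width: 0.0427
grasp_force: 0.0
```

send_rows(
  commands=[
    [0.06,0,0,0,0,0,0.5],
    [0,0,0,0,0,0,0.5],
  ],
)

```text
time: 20.15
position: [0.5081, 0.1759, 0.0208]
ee_rot: [[-0.117, 0.993, -0.0], [0.993, 0.117, 0.0], [0.0, -0.0, -1.0]]
wrist_force: [0.3, -0.6, -0.6]
width: 0.0428
grasp_force: 0.3
```

send_rows(
  commands=[
    [0.06,0,0,0,0,0,0.5],
    [0,0,0,0,0,0,0.5],
  ],
)

```text
time: 20.4
position: [0.508, 0.1774, 0.0208]
ee_rot: [[-0.116, 0.993, -0.0], [0.993, 0.116, 0.0], [0.0, -0.0, -1.0]]
wrist_force: [-0.3, -0.4, -0.3]
width: 0.0428
grasp_force: 0.3
```

send_rows(
  commands=[
    [0.06,0,0,0,0,0,0.5],
    [0,0,0,0,0,0,0.5],
  ],
)

```text
time: 20.65
position: [0.5079, 0.1787, 0.0208]
ee_rot: [[-0.117, 0.993, -0.0], [0.993, 0.117, -0.0], [-0.0, -0.0, -1.0]]
wrist_force: [-0.1, -2.6, -1.1]
width: 0.0425
grasp_force: 1.0
```

send_rows(
  commands=[
    [0.06,0,0,0,0,0,0.5],
    [0.04,0,0,0,0,0,0.5],
    [0,0,0,0,0,0,0.5],
  ],
)

```text
time: 21.02
position: [0.5079, 0.1787, 0.0209]
ee_rot: [[-0.118, 0.993, -0.0], [0.993, 0.118, -0.005], [-0.005, -0.001, -1.0]]
wrist_force: [1.0, -9.6, -0.2]
width: 0.0427
grasp_force: 4.9
```

send_rows(
  commands=[
    [-0.3,0,0,0,0,0,0.5],
    [-0.6,0,0,0,0,0,0.5],
    [-1,0,0,0,0,0,0.5],
    [-0.4,0,-1,0,0,0,0.5],
    [0,0,-1,0,0,0,0.5],
    [0,0,-1,0,0,0,0.5],
    [0,0,0,0,0,0,0.5],
  ],
)

```text
time: 21.9
position: [0.5167, 0.1241, 0.0984]
ee_rot: [[-0.116, 0.993, 0.006], [0.993, 0.116, 0.001], [0.0, 0.006, -1.0]]
wrist_force: [0.2, -0.5, 0.2]
width: 0.0429
grasp_force: 0.0
```

```bash
python3 v.py; python3 - <<'E'
from h import *
save({'pixels':cv2.resize(np.hstack([snapshot('side')['pixels'][160:300,110:290],snapshot('scene')['pixels'][90:230,190:370]]),(800,311),interpolation=cv2.INTER_CUBIC)},'y')
E
```

```text
21.9 [0.5167 0.1241 0.0984]
side 1119 [array([57.8,  4.9]), array([83. , 85.2]), np.float64(0.0)] [0.0305 0.0336 0.0349] x 0.016 0.099 y -0.038 0.048
scene 566 [array([51.6,  5. ]), array([86.9, 88.4]), np.float64(89.4)] [0.0296 0.0331 0.0366] x 0.007 0.096 y -0.039 0.049
wrist 18152 [array([44.9,  5.4]), array([84.6, 55.1]), np.float64(90.0)] [0.0323 0.0334 0.0346] x 0.017 0.072 y -0.037 0.048
```

View pics/y.png

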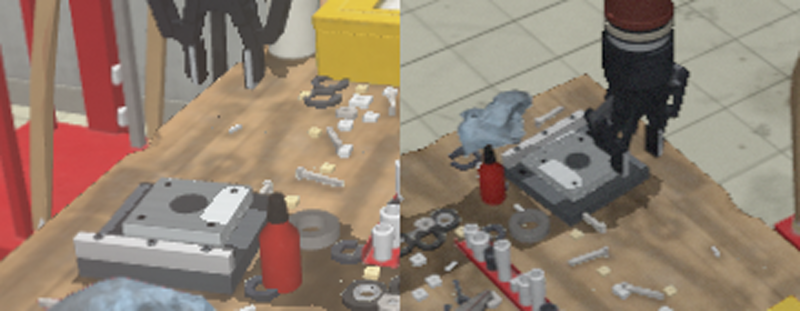

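The plate sits flat and stepped side up, with its lip against the fence (front edge about 16 mm from the board's front edge). It's square and about 5 mm off centre; the gripper is clear.

```bash
python3 -c "
from workcell import workorder
print(workorder.job_done())"
```

```text
the job is handed in; nothing more can be done
None
```

The plate was pushed to the board, flipped onto it stepped side up and pushed square against the fence, about 5 mm off the centre line; the job was handed in at about 22 s, and no verdict came back.

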